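# Seat a bisque tile in the decorating jig

### The job

Pick the oblong unglazed tile off its little wooden stand, set it gently on the sloping metal plate clear of its ledge and side stop with its long side along the ledge, let go and let it slide down onto the ledge by itself. Then push it along the ledge, gently but by feel, until it bears on the block of the side stop, and hold that light push for a moment (about half a second at 3 to 8 newtons; the fired clay chips above 15). Leave it lying flat and untouched, fully home in the corner touching both ledge and block, and leave the other things on the table as they are.

Things in the scene. Friction and masses are not known exactly. Their poses are not given: they have to be found in the camera images.
- tile_center (a point): centre (half-way up) of the oblong cream unglazed tile, 56 x 110 x 16 mm, about 180 g (varies). Its x axis is along the 56 mm side, its y axis along the 110 mm side, z is its thickness. It starts flat on the stand.
- tile: the same tile; origin at the centre of its underside, 8 mm below the tile's centre, same axes
- stand: plain plywood block, fixed, 36 x 80 mm and 30 mm high, long side along its y; origin at the centre of its underside on the table. The tile lies centred on it to within 4 mm, long side along the block's long side, and overhangs it by about 10 mm on each long side and 15 mm at each end
- corner (a point): inner locating corner of the sloping metal plate, on the plate's top face where ledge and side stop meet. x runs up the slope, square to the ledge (rising 26 degrees), y runs along the ledge away from the side stop (rising 8 degrees), z is square to the plate's face, upwards. The tile fully home, long side on the ledge, has its centre at x 28, z 8 mm in these axes and y between 55 and 67 mm
- plate: the smooth aluminium plate, 8 mm thick, fixed; origin and axes as the corner's; its face spans x -12 to 188 mm, y -32 to 233 mm. A tile let go on it slides down to the ledge and drifts towards the stop by about a third of that distance; friction then keeps it from creeping on along the ledge by itself
- stop: the adjustable side stop: a fixed dark strip at y -32 to -22 mm of the corner's axes that carries, on two studs, a steel block 110 mm long (x 2 to 112 mm), 10 mm proud of the plate, clamped rigidly. The block's flat inner face, on which the tile's end bears, is set anywhere from y = 0 to y = 12 mm; where is not measured. This pose is the fixed strip's, origin and axes as the corner's
- ledge: the ledge: fixed steel strip along the plate's near, low edge; its inner face lies in the plane x = 0 of the corner's axes, y -12 to 213 mm, 10 mm proud of the plate; origin and axes as the corner's
- mug: bystander: off-white mug, 80 mm wide, 95 mm high; origin at the centre of its underside
- coaster: bystander: round unglazed disc, 90 mm wide, 10 mm thick, flat on the table; origin at the centre of its underside
- jar: bystander: closed grey jar, 60 mm wide, 70 mm high; origin at the centre of its underside
- brush: bystander: paint brush 180 mm long, lying on the table
Not all that is in view belongs to the job. What is shaped like the tile but green, orange or red is not meant.

How it is judged (in metres and radians):
On the way, in this order (a step that is already met when the one before it is completed fails the run):
1. the tile lies flat on the plate against the ledge, let go (x of tile_center in the frame of corner between 0.025 and 0.031 m and z of tile_center in the frame of corner between 0.006 and 0.01 m and contact force between the fingers and tile below 0.05 N and angle between the y axis of tile_center and the y axis of corner, either way round below 0.035 rad and y of tile_center in the frame of corner between 0.05 and 0.16 m), for 0.2 s.
2. on the ledge, the tile is pushed against the side stop with 2 to 10 N for 0.3 s (x of tile_center in the frame of corner between 0.025 and 0.031 m and z of tile_center in the frame of corner between 0.006 and 0.01 m and contact force between tile and stop between 2 and 10 N), for 0.3 s.
At the end, for the whole second after the job is handed in: The tile lies flat on the plate, home in the corner and bearing on both the ledge and the side stop's block (touching each, over 0.03 N): its centre within 2 mm of 28 mm from the ledge face, its long side along the ledge, square to within 2 degrees, at rest, with the fingers touching nothing (x of tile_center in the frame of corner between 0.026 and 0.03 m and y of tile_center in the frame of corner between 0.053 and 0.069 m and z of tile_center in the frame of corner between 0.006 and 0.01 m and contact force between tile and stop above 0.03 N and contact force between tile and ledge above 0.03 N and angle between the y axis of tile_center and the y axis of corner, either way round below 0.035 rad and contact force between the fingers and anything else below 0.05 N and linear speed of tile below 0.01 m/s).
It fails at once if the tile is pushed against the side stop with more than 15 N (contact force between tile and stop above 15 N).
It fails at once if the tile is dropped or banged on the plate (over 40 N) (contact force between tile and plate above 40 N).
It fails at once if a bystander is disturbed (moved more than 15 mm) (distance of any of mug, coaster, jar, brush from where it was at the start of the episode above 0.015 m).
It also fails if it takes over 67 s, if anything falls off the work surface, if the arm or the gripper's body presses on something with over 40 N, if the wrist force passes 120 N, or if a joint passes its speed limit or range.

### The arm

A 6-joint arm with a two-finger parallel gripper is mounted at the origin on the work surface. World frame = base frame: x ahead of the robot, y to its left, z up, the work surface at z = 0. Lengths are in mm, angles in rad, forces in N, time in s.
With the tool pointing down it reaches from about 275 to 1000 mm from the base axis. Payload 8.4 kg.
Tool frame: the origin (TCP) lies midway between the tips of the shut fingers; the grasp point (between the pads) lies 19 mm behind it (r.grip_point_offset is the distance from the TCP to the grasp point, in mm); z points along the fingers, y is the line along which they close (so a half turn about z gives the same grasp; the last joint's range is limited). The gripper opens to 85 mm and grips with 20 to 120 N. Pads are 22 mm wide; open, the fingers measure 114 mm over their backs; the gripper's body (76 mm by 85 mm) begins 54 mm behind the grasp point. The pads swing forward as they close: fully open they stand 13 mm farther back than shut.
Start: joints at [-1.152, 0.353, 1.633, -0, 1.155, -0.002], TCP at [255.306, -570.48, 231.281] pointing down, gripper open.
Joint ranges: [-2.63, 2.63], [-0.92, 2.1], [0.06, 2.66], [-1.3, 4.44], [0, 2.69], [-3.02, 3.02]. Speed limits (rad/s): [2.22, 2.22, 2.79, 3.14, 3.14, 3.14].

### API

Orientations are given as [roll, pitch, yaw] about the fixed x, y, z axes, in that order (R = Rz(yaw) Ry(pitch) Rx(roll)).
In Python, from rig import r gives the robot as it stands. The module is installed in compiled form; this text tells all that it offers.
- The arm moves only by the shell command python3 -m creep 'ROWS' [FORCE]. ROWS is text: rows parted by semicolons, each of 7 numbers parted by spaces: the turn, a rotation vector about the tool's x, y, z in degrees, then the shift along the tool's x, y, z in m, then the closure in counts, from 0 (fully open) to 255 (shut). A call has 1 to 8 rows; each row is the pose to reach, as a shift and turn from the pose commanded when the call began, along the tool's axes at that moment; what a row does not reach only later rows make up. A row lasts 1/8 s, in which the tool goes at most 62.5 mm and 10.7 degrees, less where a joint would pass 70% of its speed; a pose out of reach is approached as far as the arm can. A call with a gripper value outside its range is refused whole. The fingers move at their own pace and stop on an object; FORCE is the grip in N (left out, the last holds). Time passes only in rows, so rows that repeat a pose let the fingers close. It gives the time, the measured TCP pose, the force, the opening and the grip force at its end, in the units of the state.
- r.sense(): the state, without advancing time (a new reading comes with each control period).
- r.grab_frame(name): name is "side" or "top" or "wrist"; returns a dict with "img" (480x640x3 uint8, red, green, blue), "range_z" (480x640 float32, mm along the optical axis (not along the pixel's ray), 0 where there is no reading), "K" (3x3 intrinsics, pixels), "world_from_camera" (4x4, takes a point from camera to world coordinates). Camera axes: x right, y up, looking along -z (the intrinsics and any distortion apply to the point x, -y, -z); pixel columns grow to the right and rows downward; lengths in mm; the calibration is good to about 2 mm. A picture is of the moment at which its call begins.
- r.sign_off(): hands the job in; it is judged then, once.
The state is a dict: "clock": time; "qpos": joint angles; "qvel": joint speeds; "joint_efforts": joint torques, N m; "eef_pos": TCP position; "tcp_rot": TCP orientation; "contact_force": force on the tool from outside, world axes, zero at the start; "wrist_torque": the same for the moment, N m; "opening": opening from 0.0 (shut) to 1.0 (fully open); "grasp_force": force on a finger pad.
Only numpy, scipy, OpenCV 4.12 (cv2) and the standard library are available. Lean on these libraries where they do the work, as an engineer would, in place of code of your own. Each camera call takes 0.05 s, during which the arm holds its last target. There are 200 camera calls.

## Working session

There is one attempt and no reset: what is moved stays moved. The work goes in short steps, Python scripts to look and compute and a shell command to move; the robot and the scene stay as the last step left them, time stands still between calls to the robot, and variables do not carry over. Pictures are saved under pics/ and viewed, at most 10 in all, crops included, and the job is handed in when it is done.

```bash
mkdir -p pics
python3 - <<'E'
from rig import r
import cv2,numpy as np,pickle
d={}
for n in("side","top"):
    f=r.grab_frame(n);d[n]=f
    cv2.imwrite(f"pics/{n}0.png",f["img"][:,:,::-1]);print(n,f["K"].tolist(),np.round(f["world_from_camera"],3).tolist(),[k for k in f])
pickle.dump(d,open("f0.pkl","wb"))
print(r.sense(),r.grip_point_offset)
E
```

```text
side [[539.1903118086523, 0.0, 322.2828171898225], [0.0, 539.1903118086523, 234.05053917194655], [0.0, 0.0, 1.0]] [[-0.798, 0.324, -0.509, -81.004], [-0.603, -0.453, 0.657, 1010.422], [-0.018, 0.831, 0.556, 813.835], [0.0, 0.0, 0.0, 1.0]] ['img', 'range_z', 'K', 'world_from_camera']
top [[615.3259120775475, 0.0, 316.67183896220234], [0.0, 615.3259120775475, 238.90483362060465], [0.0, 0.0, 1.0]] [[0.051, 0.977, -0.205, 275.829], [-0.999, 0.051, -0.004, 111.752], [0.006, 0.205, 0.979, 1497.749], [0.0, 0.0, 0.0, 1.0]] ['img', 'range_z', 'K', 'world_from_camera']
{'clock': 0.1, 'qpos': array([-1.15243925e+00,  3.53572840e-01,  1.63407536e+00, -7.32847427e-06,
        1.15522205e+00, -2.41689711e-03]), 'qvel': array([-0.00141467, -0.00037255, -0.00259045, -0.00086441,  0.00011623,
        0.00058367]), 'joint_efforts': array([-7.97502685e-05, -6.06352758e+01, -3.42820430e+01, -3.62385424e-05,
        3.95314128e-03,  3.24517612e-05]), 'eef_pos': array([ 255.09981261, -570.08278141,  230.63386949]), 'tcp_rot': array([-3.14031505e+00,  3.61309951e-06,  4.20776936e-01]), 'contact_force': array([ 0.46715916, -0.37634454, -0.56755607]), 'wrist_torque': array([-0.01458682, -0.01300305,  0.00410402]), 'grasp_force': 0.0, 'opening': 1.0032288182426081} 18.700000000000003
```

View pics/top0.png

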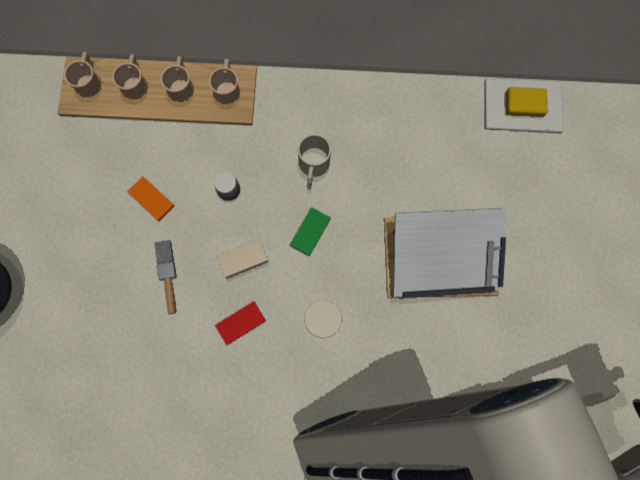

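View pics/side0.png

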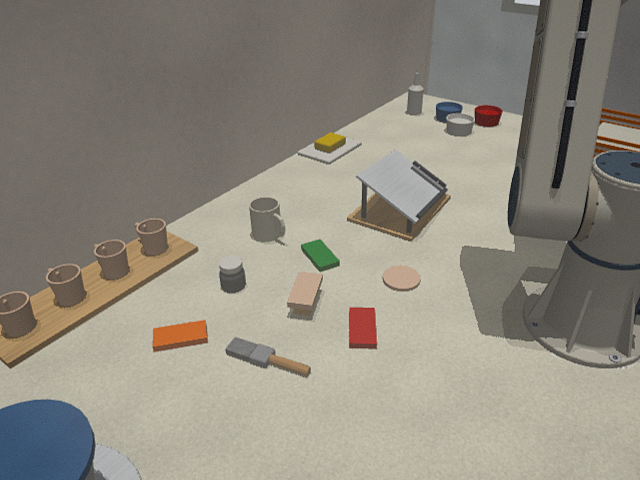

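The top view shows the tile at about (243,259). The plate is at about (450,252), with the dark ledge along its bottom edge (~row 292) and the stop on its right (~col 495). The side view agrees.

```bash
cat > h.py <<'E'
import numpy as np,cv2
def cloud(f):
    z=f["range_z"].astype(float);K=f["K"];v,u=np.mgrid[:480,:640]
    P=np.stack([(u-K[0,2])/K[0,0]*z,-(v-K[1,2])/K[1,1]*z,-z],-1)
    T=f["world_from_camera"];return P@T[:3,:3].T+T[:3,3],z>0
def plane(Q):
    for _ in range(6):
        c=Q.mean(0);n=np.linalg.svd(Q-c,full_matrices=False)[2][2];n*=np.sign(n[2])
        d=(Q-c)@n;Q=Q[abs(d)<max(1.5,2*np.std(d))] if _<5 else Q
    return c,n,np.std(d),len(Q)
E
python3 - <<'E'
import pickle,numpy as np,cv2
from h import *
d=pickle.load(open("f0.pkl","rb"))
f=d["top"];P,ok=cloud(f)
hsv=cv2.cvtColor(f["img"],cv2.COLOR_RGB2HSV)
# tile
s=np.s_[235:285,210:275];Z=P[s][...,2];m=(Z>38)&(Z<56);Q=P[s][m]
print("tile z",np.median(Q[:,2]),len(Q),"rect",cv2.minAreaRect(Q[:,:2].astype(np.float32)))
print("table z near",np.median(P[280:300,250:300,2]), "tile hsv",hsv[259,243])
# plate
c,n,sd,k=plane(P[220:280,405:480].reshape(-1,3));print("plane",c,n,sd,k,"tilt",np.degrees(np.arccos(n[2])))
# expected tilt and axes: x up slope rises 26deg, y rises 8deg
g=np.array([0,0,1.])-n[2]*n   # in-plane steepest
# x.z=sin26,y.z=sin8
gh=g/np.linalg.norm(g);w=np.cross(n,gh);a=np.arctan2(np.sin(np.radians(8)),np.sin(np.radians(26)))
X=np.cos(a)*gh-np.sin(a)*w;Y=np.cross(n,X);print("X",X,"Y",Y)
R=(P[195:310,375:520].reshape(-1,3)-c);L=R@np.c_[X,Y,n]
m=(abs(L[:,2])<3)
r=cv2.minAreaRect(L[m][:,:2].astype(np.float32));print("plane pts rect",r)
for lo,hi in((-2.5,2.5),(4,16)):
    q=L[(L[:,2]>lo)&(L[:,2]<hi)];print(lo,hi,np.percentile(q[:,:2],[0.3,1,50,99,99.7],axis=0).round(1).tolist())
f=d["side"];P2,_=cloud(f)
c2,n2,sd2,k2=plane(P2[175:200,375:410].reshape(-1,3));print("side plane",n2,sd2,"dist",(c2-c)@n)
Z=P2[265:310,280:330];m=(Z[...,2]>42)&(Z[...,2]<52);Q=Z[m];print("side tile",np.median(Q[:,2]),cv2.minAreaRect(Q[:,:2].astype(np.float32)))
L=(P2[130:240,340:460].reshape(-1,3)-c)@np.c_[X,Y,n]
for lo,hi in((-2.5,2.5),(7,13)):
    q=L[(L[:,2]>lo)&(L[:,2]<hi)];print(lo,hi,np.percentile(q[:,:2],[0.3,1,50,99,99.7],axis=0).round(1).tolist())
E
```

```text
tile z 47.0034779146273 1078 rect ((526.1705322265625, 295.6493225097656), (57.04108428955078, 110.17184448242188), 25.177248001098633)
table z near 1.391051254188369 tile hsv [ 18  56 174]
plane [ 560.22686    -174.31356711   94.0437331 ] [-0.42315394 -0.17022714  0.88992329] 2.1689324052475474 3950 tilt 27.13639057979553
X [0.89984891 0.03583181 0.43472753] Y [-0.10588999  0.98475317  0.13801633]
plane pts rect ((-31.98211669921875, -44.38612365722656), (253.9337921142578, 318.7352294921875), 1.286850094795227)
-2.5 2.5 [[-152.3, -196.1], [-142.1, -160.2], [1.6, -7.4], [92.1, 112.5], [94.8, 114.2]]
4 16 [[-108.1, -152.5], [-107.1, -150.9], [-44.3, -72.6], [90.5, 108.3], [93.3, 112.7]]
side plane [ 0.27837329 -0.37566302  0.88396018] 19.520706772678942 dist 0.13504454824490636
side tile 44.943702192585306 ((523.4147338867188, 296.7759704589844), (56.81928253173828, 115.27076721191406), 25.259872436523438)
-2.5 2.5 [[-112.4, -148.1], [-104.7, -143.7], [-3.6, 2.8], [86.3, 116.9], [88.6, 118.3]]
7 13 [[-113.0, -151.9], [-112.7, -151.4], [-87.7, -107.8], [15.1, 90.0], [20.8, 93.4]]
```

```bash
cat >> h.py <<'E'
from scipy.spatial.transform import Rotation as Ro
def Rm(rpy): return Ro.from_euler("xyz",rpy).as_matrix()
def go(pos,R,s):
    "turn (deg) and shift (m) in tool axes from state s to pose"
    A=Rm(s["tcp_rot"]);t=np.degrees(Ro.from_matrix(A.T@R).as_rotvec());d=A.T@(np.asarray(pos)-s["eef_pos"])/1000
    print("turn",t.round(2),"shift",d.round(4))
# plate frame (from depth), world: p = C + F@[x,y,z]
c=np.array([560.22686,-174.31356711,94.0437331]);N=np.array([-0.42315394,-0.17022714,0.88992329])
X=np.array([0.89984891,0.03583181,0.43472753]);Y=np.array([-0.10588999,0.98475317,0.13801633])
C=c-94.3*X-119.3*Y;F=np.c_[X,Y,N]
RP=np.c_[Y,X,-N]               # tool square to the plate
RT=Rm([np.pi,0,np.radians(115.2)]) # tool over the tile
E
python3 - <<'E'
from h import *
from rig import r
print(C);go([525.5,296,150],RT,r.sense())
E
```

```text
[ 488.00378359 -295.17355997   36.58357885]
turn [-6.000e-02 -6.000e-02 -9.109e+01] shift [ 0.6006 -0.68    0.0815]
```

```bash
python3 -m creep '0 0 -11 0.041 -0.046 0 0; 0 0 -22 0.082 -0.092 0 0; 0 0 -33 0.123 -0.138 0 0; 0 0 -44 0.164 -0.184 0 0; 0 0 -55 0.205 -0.230 0 0; 0 0 -66 0.246 -0.276 0 0; 0 0 -77 0.287 -0.322 0 0; 0 0 -85 0.328 -0.368 0 0' 40
python3 - <<'E'
from h import *
from rig import r
go([525.5,296,150],RT,r.sense())
E
```

```text
clock: 1.1
eef_pos: [404.5, -98.7, 231.4]
tcp_rot: [3.141, 0.0, 1.91]
contact_force: [1.5, 0.2, 1.0]
opening: 1.0
grasp_force: 0.0
turn [ 0.02  0.02 -5.77] shift [0.332  0.2453 0.0814]
```

```bash
python3 -m creep '0 0 -5.8 0.050 0.037 0.01 0; 0 0 -5.8 0.1 0.074 0.02 0; 0 0 -5.8 0.15 0.111 0.03 0; 0 0 -5.8 0.2 0.148 0.04 0; 0 0 -5.8 0.25 0.185 0.05 0; 0 0 -5.8 0.3 0.222 0.065 0; 0 0 -5.8 0.332 0.2453 0.0814 0; 0 0 -5.8 0.332 0.2453 0.0814 0'
python3 - <<'E'
from h import *
from rig import r
f=r.grab_frame("wrist");cv2.imwrite("pics/w1.png",f["img"][:,:,::-1]);P,ok=cloud(f)
hs=cv2.cvtColor(f["img"],cv2.COLOR_RGB2HSV)
m=(P[...,2]>38)&(P[...,2]<54)&ok;m=cv2.morphologyEx(m.astype(np.uint8),cv2.MORPH_OPEN,np.ones((5,5)))
k,l,st,_=cv2.connectedComponentsWithStats(m);i=1+np.argmax(st[1:,4]);Q=P[l==i];print(st[i],np.median(Q[:,2]),cv2.minAreaRect(Q[:,:2].astype(np.float32)))
s=r.sense();print(s["eef_pos"],s["tcp_rot"])
E
```

```text
clock: 2.1
eef_pos: [527.0, 295.7, 147.9]
tcp_rot: [-3.14, -0.0, 2.008]
contact_force: [-0.7, 0.0, 0.1]
opening: 1.0
grasp_force: 0.0
[  271   150    98   175 16063] 47.04775494657656 ((524.516357421875, 293.44427490234375), (56.13187789916992, 110.4844741821289), 25.110355377197266)
[526.76324129 294.16573901 148.57942354] [-3.13932835e+00  2.55996820e-04  2.00760889e+00]
```

View pics/w1.png

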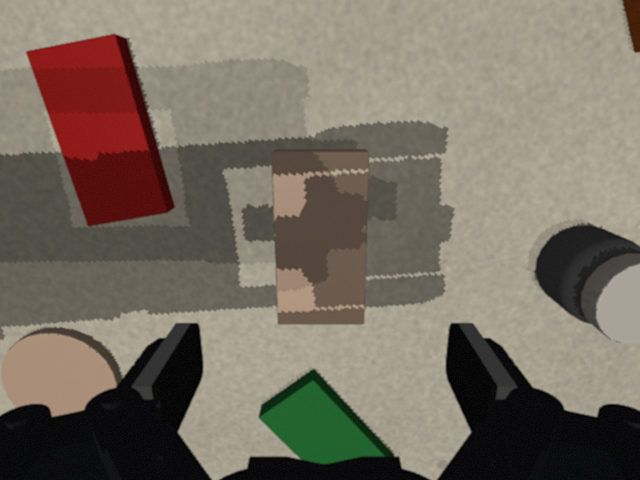

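The tile sits centred between the open fingers (columns 272–368, rows 150–324), well aligned. Descending.

```bash
python3 -m creep '0 0 0 0.0005 -0.0014 0.03 0; 0 0 0 0.0005 -0.0014 0.06 0; 0 0 0 0.0005 -0.0014 0.09 0; 0 0 0 0.0005 -0.0014 0.11 0; 0 0 0 0.0005 -0.0014 0.1195 0; 0 0 0 0.0005 -0.0014 0.1195 0; 0 0 0 0.0005 -0.0014 0.1195 0' 40
python3 -m creep '0 0 0 0 0 0 255; 0 0 0 0 0 0 255; 0 0 0 0 0 0 255; 0 0 0 0 0 0 255; 0 0 0 0 0 0 255; 0 0 0 0 0 0 255; 0 0 0 0 0 0 255; 0 0 0 0 0 0 255' 40
```

```text
clock: 3.02
eef_pos: [526.6, 293.5, 31.3]
tcp_rot: [3.14, -0.0, 2.006]
contact_force: [-0.5, -0.2, 0.3]
opening: 1.001
grasp_force: 0.0
clock: 4.03
eef_pos: [526.3, 293.5, 31.3]
tcp_rot: [3.141, -0.0, 2.006]
contact_force: [-1.2, -0.7, 5.4]
opening: 0.64
grasp_force: 42.2
```

```bash
python3 -m creep '0 0 0 0 0 -0.01 255; 0 0 0 0 0 -0.03 255; 0 0 0 0 0 -0.06 255; 0 0 0 0 0 -0.1 255; 0 0 0 0 0 -0.15 255; 0 0 0 0 0 -0.18 255; 0 0 0 0 0 -0.18 255; 0 0 0 0 0 -0.18 255'
python3 - <<'E'
from h import *
from rig import r
s=r.sense();print(s["eef_pos"],s["opening"],s["grasp_force"])
go(C+F@np.array([75,125,65]),RP,s)
go(C+F@np.array([75,125,150]),RP,s)
print(C+F@np.array([75,125,150]))
E
```

```text
clock: 5.03
eef_pos: [525.4, 292.9, 210.0]
tcp_rot: [-3.141, 0.0, 2.006]
contact_force: [0.4, 0.4, -1.8]
opening: 0.639
grasp_force: 43.3
[525.41274689 292.94332637 210.00492051] 0.6386191269316638 43.31757366657257
turn [-27.1    3.48  20.22] shift [-0.4249 -0.209   0.0659]
turn [-27.1    3.48  20.22] shift [-0.4228 -0.2478 -0.0097]
[ 478.78311209 -194.92609897  219.92867835]
```

```bash
python3 -m creep '-3 0.4 2 -0.03 -0.018 0 255; -6 0.8 4.5 -0.07 -0.042 0 255; -9 1.2 7 -0.12 -0.072 0 255; -12 1.6 9 -0.17 -0.1 0 255; -15 2 11 -0.22 -0.13 -0.002 255; -18 2.3 13.5 -0.27 -0.16 -0.004 255; -21 2.7 16 -0.32 -0.19 -0.006 255; -24 3 18 -0.37 -0.22 -0.008 255'
python3 - <<'E'
from h import *
from rig import r
go(C+F@np.array([75,125,150]),RP,r.sense())
E
```

```text
clock: 6.02
eef_pos: [480.9, -136.4, 217.3]
tcp_rot: [2.736, -0.116, 1.709]
contact_force: [1.5, 0.5, -2.2]
opening: 0.646
grasp_force: 43.3
turn [-3.03  0.45  2.14] shift [-0.057  -0.0057 -0.0125]
```

```bash
python3 -m creep '-1.5 0.2 1 -0.03 -0.003 -0.006 255; -3 0.45 2.1 -0.057 -0.0057 -0.0125 255; -3 0.45 2.1 -0.057 -0.0057 -0.0125 255; -3 0.45 2.1 -0.057 -0.0057 -0.0125 255'
python3 - <<'E'
from h import *
from rig import r
s=r.sense();f=r.grab_frame("wrist");cv2.imwrite("pics/w2.png",f["img"][:,:,::-1]);P,ok=cloud(f)
import pickle;pickle.dump((f,s),open("w2.pkl","wb"))
L=(P-C)@F
print("tcp in plate",((s["eef_pos"]-C)@F).round(1),"axes err");go(s["eef_pos"],RP,s)
q=P[ok&(abs(L[...,2])<6)&(L[...,0]>10)&(L[...,0]<180)&(L[...,1]>20)&(L[...,1]<220)]
c1,n1,sd,k=plane(q);print("n in plate",(n1@F).round(4),"height",((c1-C)@F).round(2),sd,k)
def pr(a): print(np.percentile(a,[.5,2,50,98,99.5]).round(1),len(a))
o=ok&(abs(L[...,2])<4);pr(L[o][:,0]);pr(L[o][:,1])
o=ok&(abs(L[...,2]-10)<3)&(L[...,0]<3)&(L[...,0]>-20);print("ledge");pr(L[o][:,0])
o=ok&(L[...,2]>110)&(L[...,2]<150)
E
```

```text
clock: 6.52
eef_pos: [479.5, -192.7, 219.9]
tcp_rot: [2.69, -0.139, 1.68]
contact_force: [-0.6, 1.1, -1.1]
opening: 0.645
grasp_force: 43.3
tcp in plate [ 75.7 127.1 149.3] axes err
turn [-0.16 -0.05  0.08] shift [0. 0. 0.]
n in plate [-0.0012  0.0036  1.    ] height [111.53 167.81   0.91] 0.6391471834786424 30897
[-140.7 -135.3   84.9  181.2  183.9] 52484
[-16.7  13.1 176.3 229.1 231.1] 52484
ledge
[-16.9 -16.2  -9.3  -2.7  -2.1] 4170
```

View pics/w2.png

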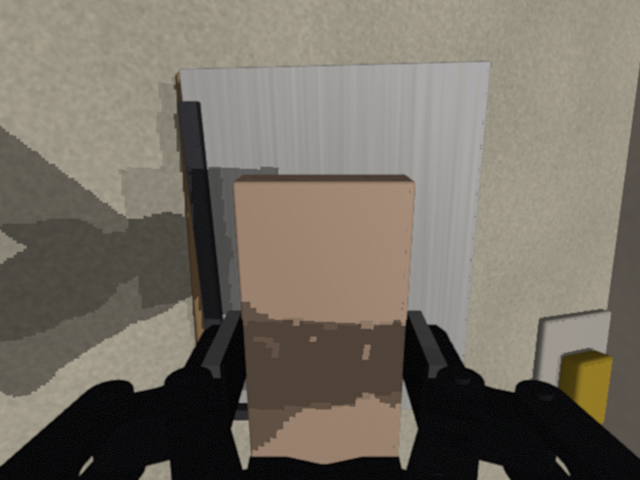

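Run:
```python
from h import *
import pickle
f,s=pickle.load(open("w2.pkl","rb"));P,ok=cloud(f);L=(P-C)@F
def edge(o,a,b,lo,hi,fn):
    q=L[o];xs=[];ys=[]
    for t in np.arange(lo,hi,4):
        w=q[(q[:,b]>=t)&(q[:,b]<t+4)]
        if len(w)>5: xs.append(t+2);ys.append(fn(w[:,a]))
    p=np.polyfit(xs,ys,1);print("slope",round(p[0],4),"at 110:",round(np.polyval(p,110),2),len(xs))
fl=ok&(abs(L[...,2]-.9)<2.5)&(L[...,0]>20)
edge(fl,0,1,110,225,lambda v:np.percentile(v,99))
up=ok&(abs(L[...,2]-11)<2.5)&(L[...,0]<8)&(L[...,0]>-25)
edge(up,0,1,100,205,lambda v:np.percentile(v,96)); edge(up,0,1,100,205,lambda v:np.percentile(v,3))
edge(fl,1,0,20,180,lambda v:np.percentile(v,99))
```

```text
slope -0.0397 at 110: 184.08 29
slope -0.0249 at 110: -3.45 27
slope -0.0263 at 110: -14.57 27
slope 0.0197 at 110: 230.72 40
```

```bash
cat >> h.py <<'E'
# refined from wrist view
C=C+F@np.array([-.4,-5.2,1.0]);a=.025
X,Y=X+a*Y,Y-a*X
X/=np.linalg.norm(X);Y/=np.linalg.norm(Y);F=np.c_[X,Y,N];RP=np.c_[Y,X,-N]
E
python3 - <<'E'
from h import *
from rig import r
s=r.sense();print(((s["eef_pos"]-C)@F).round(1))
go(C+F@np.array([75,125,12]),RP,s)
E
```

```text
[ 79.7 130.6 148.4]
turn [-0.14 -0.05 -1.3 ] shift [-0.0059 -0.0042  0.1364]
```

```bash
python3 -m creep '0 0 -1.3 -0.0055 -0.004 0.025 255; 0 0 -1.3 -0.0055 -0.004 0.05 255; 0 0 -1.3 -0.0055 -0.004 0.08 255; 0 0 -1.3 -0.0055 -0.004 0.105 255; 0 0 -1.3 -0.0055 -0.004 0.122 255; 0 0 -1.3 -0.0055 -0.004 0.13 255; 0 0 -1.3 -0.0055 -0.004 0.136 255; 0 0 -1.3 -0.0055 -0.004 0.136 255'
python3 - <<'E'
from h import *
from rig import r
s=r.sense();print(((s["eef_pos"]-C)@F).round(1),(s["contact_force"]@F).round(2));go(s["eef_pos"],RP,s)
E
```

```text
clock: 7.58
eef_pos: [534.8, -175.7, 97.5]
tcp_rot: [2.685, -0.127, 1.701]
contact_force: [0.1, 0.1, -1.5]
opening: 0.642
grasp_force: 43.3
[ 76.4 124.5  13.1] [-0.54 -0.17 -1.44]
turn [-0.05  0.01  0.04] shift [0. 0. 0.]
```

```bash
python3 -m creep '0 0 0 0 0 0.0015 255; 0 0 0 0 0 0.003 255; 0 0 0 0 0 0.0045 255; 0 0 0 0 0 0.006 255; 0 0 0 0 0 0.007 255; 0 0 0 0 0 0.008 255; 0 0 0 0 0 0.0085 255; 0 0 0 0 0 0.0085 255'
```

```text
clock: 8.57
eef_pos: [538.3, -174.5, 89.9]
tcp_rot: [2.685, -0.127, 1.701]
contact_force: [-0.5, -0.1, -0.1]
opening: 0.643
grasp_force: 43.3
```

```bash
python3 -m creep '0 0 0 0 0 0.001 255; 0 0 0 0 0 0.001 255'; python3 -m creep '0 0 0 0 0 0.001 255; 0 0 0 0 0 0.001 255'
```

```text
clock: 8.82
eef_pos: [538.7, -174.3, 88.9]
tcp_rot: [2.685, -0.127, 1.701]
contact_force: [-0.4, 0.6, -1.2]
opening: 0.642
grasp_force: 43.3
clock: 9.07
eef_pos: [539.1, -174.2, 88.1]
tcp_rot: [2.685, -0.127, 1.7]
contact_force: [-0.5, -0.2, -1.5]
opening: 0.645
grasp_force: 43.3
```

```bash
for i in 1; do python3 -m creep '0 0 0 0 0 0.0007 255; 0 0 0 0 0 0.0007 255'; done
```

```text
clock: 9.32
eef_pos: [539.4, -174.1, 87.5]
tcp_rot: [2.685, -0.127, 1.7]
contact_force: [1.2, 0.4, -1.4]
opening: 0.64
grasp_force: 43.3
```

```bash
python3 -m creep '0 0 0 0 0 0.0007 255; 0 0 0 0 0 0.0007 255' | sed -n 1,4p;  python3 -m creep '0 0 0 0 0 0.0005 255; 0 0 0 0 0 0.0005 255'| sed -n 1,4p
```

```text
clock: 9.57
eef_pos: [539.7, -174.0, 86.8]
tcp_rot: [2.685, -0.127, 1.701]
contact_force: [0.5, -0.4, -1.5]
clock: 9.82
eef_pos: [540.0, -173.9, 86.4]
tcp_rot: [2.685, -0.127, 1.701]
contact_force: [-0.0, 0.1, -1.4]
```

```bash
python3 -m creep '0 0 0 0 0 0.0006 255; 0 0 0 0 0 0.0006 255' | sed -n 2,4p;  python3 -m creep '0 0 0 0 0 0.0006 255; 0 0 0 0 0 0.0006 255'| sed -n 2,4p
```

```text
eef_pos: [540.2, -173.8, 85.9]
tcp_rot: [2.685, -0.127, 1.701]
contact_force: [-0.1, -0.0, -1.1]
eef_pos: [540.3, -173.8, 85.8]
tcp_rot: [2.685, -0.127, 1.701]
contact_force: [-7.3, -0.7, 8.8]
```

```bash
python3 -m creep '0 0 0 0 0 0.0006 255; 0 0 0 0 0 0.0006 255' | sed -n 2,4p
```

```text
eef_pos: [540.3, -173.7, 85.8]
tcp_rot: [2.684, -0.127, 1.701]
contact_force: [-14.0, -1.8, 18.7]
```

Touchdown felt; easing off, then release and lift.

```bash
python3 -m creep '0 0 0 0 0 -0.001 255; 0 0 0 0 0 -0.001 255' | sed -n 2,4p; python3 -m creep '0 0 0 0 0 0 60; 0 0 0 0 0 0 20; 0 0 0 0 0 0 0; 0 0 0 0 0 -0.004 0; 0 0 0 0 0 -0.012 0; 0 0 0 0 0 -0.025 0; 0 0 0 0 0 -0.045 0; 0 0 0 0 0 -0.07 0'; python3 -m creep '0 0 0 0 0 -0.03 0; 0 0 0 0 0 -0.06 0; 0 0 0 0 0 -0.08 0; 0 0 0 0 0 -0.08 0'
python3 - <<'E'
from h import *
from rig import r
import pickle
s=r.sense();f=r.grab_frame("wrist");cv2.imwrite("pics/w3.png",f["img"][:,:,::-1]);pickle.dump((f,s),open("w3.pkl","wb"))
P,ok=cloud(f);L=(P-C)@F;print("tcp",((s["eef_pos"]-C)@F).round(1))
hs=cv2.cvtColor(f["img"],cv2.COLOR_RGB2HSV)
o=ok&(L[...,2]>12)&(L[...,2]<22)&(L[...,0]>-10)&(L[...,0]<110)&(L[...,1]>0)&(L[...,1]<230)
q=L[o];print(len(q),np.median(q[:,2]),cv2.minAreaRect(q[:,:2].astype(np.float32)))
E
```

```text
eef_pos: [540.3, -173.9, 85.9]
tcp_rot: [2.685, -0.127, 1.7]
contact_force: [-4.6, -1.0, 5.2]
clock: 11.82
eef_pos: [510.0, -185.8, 149.1]
tcp_rot: [2.685, -0.127, 1.7]
contact_force: [-0.3, 0.7, -0.4]
opening: 1.0
grasp_force: 0.0
clock: 12.32
eef_pos: [477.0, -200.2, 221.2]
tcp_rot: [2.683, -0.124, 1.7]
contact_force: [0.3, 0.4, -0.4]
opening: 0.997
grasp_force: 0.0
tcp [ 77.3 123.5 151.8]
12258 15.974655143087613 ((50.404056549072266, 83.7812728881836), (116.01331329345703, 165.91114807128906), 0.22407446801662445)
```

View pics/w3.png

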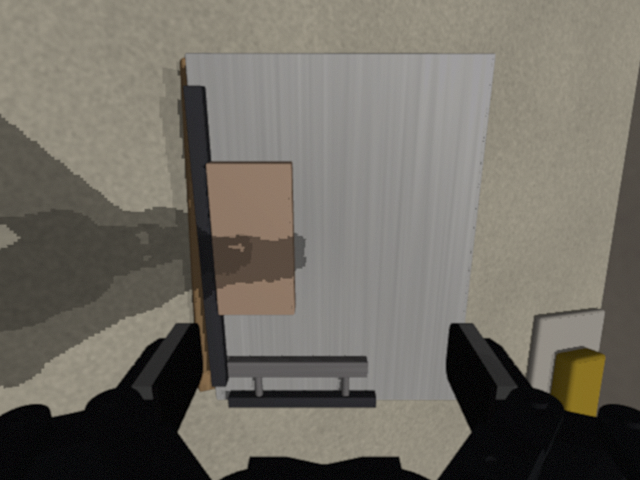

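The tile has slid flat onto the ledge (cols 208–295, rows 162–315). The stop block is below it (rows 357–376).

Run:
```python
from h import *
import pickle
f,s=pickle.load(open("w3.pkl","rb"));P,ok=cloud(f);L=(P-C)@F
hs=cv2.cvtColor(f["img"],cv2.COLOR_RGB2HSV);v,u=np.mgrid[:480,:640]
o=ok&(hs[...,1]>50)&(hs[...,0]<20)&(u>200)&(u<305)&(v>155)&(v<325)&(L[...,2]>10)&(L[...,2]<22)
q=L[o];print("tile",len(q),np.median(q[:,2]),cv2.minAreaRect(q[:,:2].astype(np.float32)))
o=ok&(u>240)&(u<360)&(v>352)&(v<381)&(abs(L[...,2]-10)<3);q=L[o];print("block",np.percentile(q[:,1],[1,50,99]),np.percentile(q[:,0],[1,99]),np.median(q[:,2]))
o=ok&(u>185)&(u<230)&(v>95)&(v<380)&(abs(L[...,2]-10)<2.5);q=L[o]
for y in(60,110,160,190): w=q[abs(q[:,1]-y)<6];print("ledge",y,np.percentile(w[:,0],[3,97]).round(1))
```

```text
tile 12331 15.967588657530419 ((22.197368621826172, 106.08900451660156), (120.1864013671875, 67.67240142822266), 89.97831726074219)
block [-4.54771998  6.23235057 12.67273579] [ 13.82504119 104.94888582] 10.23111368677027
ledge 60 [-11.5  -1.8]
ledge 110 [-11.5  -1.7]
ledge 160 [-11.5   1.2]
ledge 190 [-11.3   0. ]
```

Run:
```python
from h import *
from rig import r
s=r.sense();print(((np.array([540.3,-173.8,85.8])-C)@F).round(1))
go(C+F@np.array([28,190,40]),RP,s)
```

```text
[ 76.3 124.1   0. ]
turn [0.03 0.13 0.02] shift [ 0.0664 -0.0487  0.1106]
```

```bash
python3 -m creep '0 0 0 0.03 -0.022 0 245; 0 0 0 0.066 -0.0487 0.02 245; 0 0 0 0.066 -0.0487 0.045 245; 0 0 0 0.066 -0.0487 0.07 245; 0 0 0 0.066 -0.0487 0.095 245; 0 0 0 0.066 -0.0487 0.11 245; 0 0 0 0.066 -0.0487 0.11 245; 0 0 0 0.066 -0.0487 0.11 245'
python3 - <<'E'
from h import *
from rig import r
s=r.sense();print(((s["eef_pos"]-C)@F).round(1),(s["contact_force"]@F).round(2));go(C+F@np.array([28,190,5.5]),RP,s)
f=r.grab_frame("wrist");cv2.imwrite("pics/w4.png",f["img"][:,:,::-1])
E
```

```text
clock: 13.38
eef_pos: [470.9, -118.4, 108.3]
tcp_rot: [2.686, -0.127, 1.701]
contact_force: [0.1, -0.3, 0.5]
opening: 0.04
grasp_force: 0.0
[ 27.3 190.3  40. ] [ 0.24 -0.28  0.47]
turn [-0.08  0.01  0.01] shift [-0.0003  0.0007  0.0344]
```

View pics/w4.png

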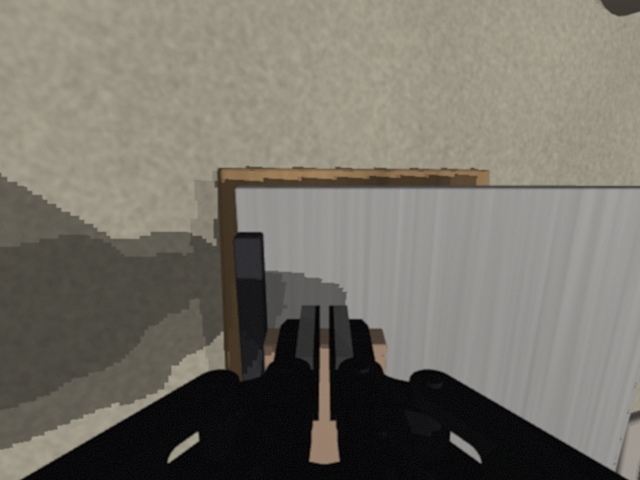

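The fingers are centred across the tile (tile cols 265–385, fingers ~325), just beyond its far end. Going down.

```bash
python3 -m creep '0 0 0 0 0.0005 0.01 245; 0 0 0 0 0.0005 0.02 245; 0 0 0 0 0.0005 0.028 245; 0 0 0 0 0.0005 0.032 245; 0 0 0 0 0.0005 0.0345 245; 0 0 0 0 0.0005 0.0345 245'
python3 - <<'E'
from h import *
from rig import r
s=r.sense();print(((s["eef_pos"]-C)@F).round(1),(s["contact_force"]@F).round(2))
E
```

```text
clock: 14.18
eef_pos: [486.2, -112.6, 77.8]
tcp_rot: [2.685, -0.127, 1.701]
contact_force: [0.0, 0.1, -0.3]
opening: 0.04
grasp_force: 0.0
[ 28.  190.2   5.4] [-0.08  0.05 -0.27]
```

```bash
cat > st.py <<'E'
from h import *
from rig import r
s=r.sense();print(((s["eef_pos"]-C)@F).round(1),(s["contact_force"]@F).round(2))
E
python3 -m creep '0 0 0 -0.003 0 0 245; 0 0 0 -0.006 0 0 245; 0 0 0 -0.009 0 0 245; 0 0 0 -0.012 0 0 245; 0 0 0 -0.015 0 0 245; 0 0 0 -0.018 0 0 245' >/dev/null; python3 st.py
python3 -m creep '0 0 0 -0.002 0 0 245; 0 0 0 -0.004 0 0 245; 0 0 0 -0.006 0 0 245; 0 0 0 -0.008 0 0 245; 0 0 0 -0.010 0 0 245; 0 0 0 -0.012 0 0 245' >/dev/null; python3 st.py
```

```text
[ 28.1 172.    5.5] [ 0.21  0.95 -0.36]
[ 28.1 160.    5.5] [-0.31  2.01  0.9 ]
```

```bash
python3 -m creep '0 0 0 -0.002 0 0 245; 0 0 0 -0.004 0 0 245; 0 0 0 -0.006 0 0 245; 0 0 0 -0.008 0 0 245; 0 0 0 -0.010 0 0 245; 0 0 0 -0.012 0 0 245; 0 0 0 -0.014 0 0 245; 0 0 0 -0.016 0 0 245' >/dev/null; python3 st.py
for i in 1; do python3 -m creep '0 0 0 -0.0005 0 0 245; 0 0 0 -0.001 0 0 245; 0 0 0 -0.0015 0 0 245; 0 0 0 -0.002 0 0 245; 0 0 0 -0.002 0 0 245'>/dev/null; python3 st.py; done
```

```text
[ 28.  144.    5.5] [-0.26  1.19  0.43]
[ 28.1 142.1   5.5] [ 0.2  -0.04  0.46]
```

```bash
python3 -m creep '0 0 0 -0.0005 0 0 245; 0 0 0 -0.001 0 0 245; 0 0 0 -0.001 0 0 245'>/dev/null; python3 st.py;python3 -m creep '0 0 0 -0.0005 0 0 245; 0 0 0 -0.001 0 0 245; 0 0 0 -0.001 0 0 245'>/dev/null; python3 st.py
```

```text
[ 28.1 141.1   5.5] [0.07 0.32 0.06]
[ 28.1 140.1   5.5] [ 0.96  0.32 -0.28]
```

```bash
echo 'import sys;sys.exit(s["contact_force"]@F[:,1]>2.2)' >> st.py
python3 -m creep '0 0 0 -0.0005 0 0 245; 0 0 0 -0.0005 0 0 245'>/dev/null; python3 st.py && python3 -m creep '0 0 0 -0.0005 0 0 245; 0 0 0 -0.0005 0 0 245'>/dev/null && python3 st.py && python3 -m creep '0 0 0 -0.0005 0 0 245; 0 0 0 -0.0005 0 0 245'>/dev/null && python3 st.py && python3 -m creep '0 0 0 -0.0005 0 0 245; 0 0 0 -0.0005 0 0 245'>/dev/null && python3 st.py && python3 -m creep '0 0 0 -0.0005 0 0 245; 0 0 0 -0.0005 0 0 245'>/dev/null && python3 st.py && python3 -m creep '0 0 0 -0.0005 0 0 245; 0 0 0 -0.0005 0 0 245'>/dev/null && python3 st.py
```

```text
[ 28.1 139.6   5.5] [-0.02  0.37 -0.17]False
```

```bash
sed -i 's/sys.exit(\(.*\))$/sys.exit(int(\1))/' st.py
python3 -m creep '0 0 0 -0.0005 0 0 245; 0 0 0 -0.0005 0 0 245'>/dev/null; python3 st.py && python3 -m creep '0 0 0 -0.0005 0 0 245; 0 0 0 -0.0005 0 0 245'>/dev/null && python3 st.py && python3 -m creep '0 0 0 -0.0005 0 0 245; 0 0 0 -0.0005 0 0 245'>/dev/null && python3 st.py && python3 -m creep '0 0 0 -0.0005 0 0 245; 0 0 0 -0.0005 0 0 245'>/dev/null && python3 st.py && python3 -m creep '0 0 0 -0.0005 0 0 245; 0 0 0 -0.0005 0 0 245'>/dev/null && python3 st.py && python3 -m creep '0 0 0 -0.0005 0 0 245; 0 0 0 -0.0005 0 0 245'>/dev/null && python3 st.py && python3 -m creep '0 0 0 -0.0005 0 0 245; 0 0 0 -0.0005 0 0 245'>/dev/null && python3 st.py && python3 -m creep '0 0 0 -0.0005 0 0 245; 0 0 0 -0.0005 0 0 245'>/dev/null && python3 st.py
```

```text
[ 28.1 139.1   5.5] [0.94 0.37 0.31]
[ 28.1 138.6   5.5] [0.04 0.63 0.42]
[ 28.1 138.1   5.5] [-0.35 -0.01  0.92]
[ 28.  137.6   5.5] [-0.16  0.45  0.55]
[ 28.1 137.1   5.5] [0.72 0.55 0.51]
[ 28.1 136.6   5.5] [ 0.45  0.14 -0.  ]
[ 28.1 136.1   5.5] [ 1.1   0.04 -0.4 ]
[ 28.  135.6   5.5] [-0.7   0.74  0.58]
```

```bash
python3 -m creep '0 0 0 -0.0005 0 0 245; 0 0 0 -0.0005 0 0 245'>/dev/null; python3 st.py && python3 -m creep '0 0 0 -0.0005 0 0 245; 0 0 0 -0.0005 0 0 245'>/dev/null && python3 st.py && python3 -m creep '0 0 0 -0.0005 0 0 245; 0 0 0 -0.0005 0 0 245'>/dev/null && python3 st.py && python3 -m creep '0 0 0 -0.0005 0 0 245; 0 0 0 -0.0005 0 0 245'>/dev/null && python3 st.py && python3 -m creep '0 0 0 -0.0005 0 0 245; 0 0 0 -0.0005 0 0 245'>/dev/null && python3 st.py && python3 -m creep '0 0 0 -0.0005 0 0 245; 0 0 0 -0.0005 0 0 245'>/dev/null && python3 st.py && python3 -m creep '0 0 0 -0.0005 0 0 245; 0 0 0 -0.0005 0 0 245'>/dev/null && python3 st.py && python3 -m creep '0 0 0 -0.0005 0 0 245; 0 0 0 -0.0005 0 0 245'>/dev/null && python3 st.py && python3 -m creep '0 0 0 -0.0005 0 0 245; 0 0 0 -0.0005 0 0 245'>/dev/null && python3 st.py; python3 -c "
from rig import r;print(r.sense()['clock'])"
```

```text
[ 28.1 135.1   5.5] [-0.23  0.93  0.12]
[ 28.1 134.9   5.5] [0.73 2.64 1.43]
20.8
```

```bash
python3 -m creep '0 0 0 -0.0002 0 0 245; 0 0 0 -0.0002 0 0 245'>/dev/null; python3 st.py; python3 -m creep '0 0 0 0 0 0 245'>/dev/null; python3 st.py
```

```text
[ 28.  134.9   5.5] [1.32 4.42 1.99]
[ 28.  134.9   5.5] [1.91 5.34 1.55]
```

Bearing at about 5 N; hold, then back off gently along the ledge.

```bash
python3 -m creep '0 0 0 0 0 0 245; 0 0 0 0 0 0 245; 0 0 0 0 0 0 245'>/dev/null; python3 st.py; python3 -m creep '0 0 0 0 0 0 245; 0 0 0 0 0 0 245; 0 0 0 0 0 0 245'>/dev/null; python3 st.py
python3 -m creep '0 0 0 0.0002 0 0 245; 0 0 0 0.0004 0 0 245; 0 0 0 0.0006 0 0 245; 0 0 0 0.0008 0 0 245; 0 0 0 0.001 0 0 245; 0 0 0 0.002 0 0 245; 0 0 0 0.005 0 0 245; 0 0 0 0.012 0 0 245' >/dev/null; python3 st.py
python3 -m creep '0 0 0 0.01 0 0 245; 0 0 0 0.01 0 -0.01 245; 0 0 0 0.01 0 -0.04 245; 0 0 0 0 0 -0.08 200; 0 0 0 -0.03 0.03 -0.13 0; 0 0 0 -0.06 0.05 -0.15 0;  0 0 0 -0.06 0.05 -0.15 0; 0 0 0 -0.06 0.05 -0.15 0'
python3 - <<'E'
from h import *
from rig import r
f=r.grab_frame("wrist");cv2.imwrite("pics/w5.png",f["img"][:,:,::-1])
P,ok=cloud(f);L=(P-C)@F;hs=cv2.cvtColor(f["img"],cv2.COLOR_RGB2HSV)
o=ok&(hs[...,1]>50)&(hs[...,0]<20)&(L[...,2]>12)&(L[...,2]<20)&(L[...,0]>-3)&(L[...,0]<70)&(L[...,1]>0)&(L[...,1]<200)
q=L[o];print(np.percentile(q[:,:2],[1,50,99],axis=0))
E
```

```text
[ 28.  134.9   5.4] [1.77 5.   1.54]
[ 28.  134.9   5.5] [0.78 4.43 2.79]
[ 28.2 146.4   5.5] [-0.2   0.86  0.04]
clock: 23.92
eef_pos: [480.2, -235.8, 219.3]
tcp_rot: [2.686, -0.129, 1.701]
contact_force: [-0.9, 0.4, -0.6]
opening: 0.999
grasp_force: 0.0
[[  0.76091891  14.03397282]
 [ 28.19396149  72.41197807]
 [ 55.61944481 121.69358663]]
```

View pics/w5.png

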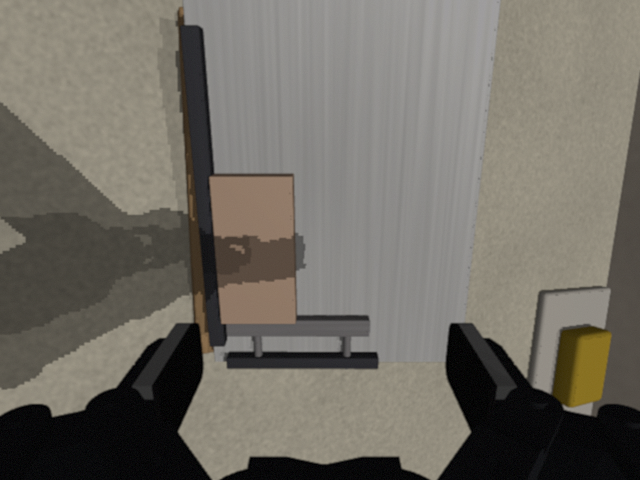

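The tile lies square in the corner: its left side is along the ledge (col ~212) and its lower end is on the block (row ~322). The fingers are clear.

```bash
python3 -c "
from rig import r;print(r.sign_off())"
```

```text
the job is handed in; nothing more can be done
None
```

I handed the job in at about 24 s: the tile slid down to the ledge by itself, I pushed it onto the stop block and held about 5 N there for roughly 0.75 s, and the last wrist picture shows it flat in the corner against ledge and block with the fingers clear; the judge returned no result.

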